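# Stow the microscope objectives by colour ring

### The job

Pack the microscope's four objectives into the grey caddy: stand the ones with red, yellow, blue and white rings upright, each in the cup of its own colour. The green-ringed objective and the black eyepiece do not belong to the set: leave them standing where they are, and do not knock anything over.

Things in the scene. Friction and masses are not known exactly. Their poses are not given: they have to be found in the camera images.
- lens_red: Microscope objective with a red ring, loose, upright on the desk, 46 mm tall, about 90 g. Black cylinder 32 mm in diameter up to 18 mm, red ring of 32 mm diameter from 18 to 36 mm, red bevel to 41 mm, then a thin steel nose, 13 mm narrowing to 10 mm. Grip the 32 mm cylinder between 8 and 36 mm above its base. Origin: centre of its underside; z up its axis.
- lens_yellow: Microscope objective with a yellow ring, loose, upright on the desk, 50 mm tall, about 90 g. Black cylinder 32 mm in diameter up to 18 mm, yellow ring of 32 mm diameter from 18 to 36 mm, yellow bevel to 41 mm, then a thin steel nose, 13 mm narrowing to 10 mm. Grip the 32 mm cylinder between 8 and 36 mm above its base. Origin: centre of its underside; z up its axis.
- lens_blue: Microscope objective with a blue ring, loose, upright on the desk, 54 mm tall, about 90 g. Black cylinder 32 mm in diameter up to 18 mm, blue ring of 32 mm diameter from 18 to 36 mm, blue bevel to 41 mm, then a thin steel nose, 13 mm narrowing to 10 mm. Grip the 32 mm cylinder between 8 and 36 mm above its base. Origin: centre of its underside; z up its axis.
- lens_white: Microscope objective with a white ring, loose, upright on the desk, 58 mm tall, about 90 g. Black cylinder 32 mm in diameter up to 18 mm, white ring of 32 mm diameter from 18 to 36 mm, white bevel to 41 mm, then a thin steel nose, 13 mm narrowing to 10 mm. Grip the 32 mm cylinder between 8 and 36 mm above its base. Origin: centre of its underside; z up its axis.
- well_red: Red round cup fixed in the grey caddy, for the red-ringed objective. Outside diameter 56 mm, inside 50 mm; floor 4 mm, lip 10 mm above its origin (centre of its underside, 5 mm above the desk; z up). Setting down, keep fingertips over 8 mm above the objective's base to clear the lip.
- well_yellow: Yellow round cup fixed in the grey caddy, for the yellow-ringed objective. Outside diameter 56 mm, inside 50 mm; floor 4 mm, lip 10 mm above its origin (centre of its underside, 5 mm above the desk; z up). The caddy is a square tray, 170 mm a side, 18 mm tall, walls 5 mm, fixed to the desk; a 30 mm lug sticks out of two sides.
- well_blue: Blue round cup fixed in the grey caddy, for the blue-ringed objective. Outside diameter 56 mm, inside 50 mm; floor 4 mm, lip 10 mm above its origin (centre of its underside, 5 mm above the desk; z up). The four cups stand in a square, 72 mm between neighbouring centres, colours in any order, caddy turned up to 30 degrees.
- well_white: White round cup fixed in the grey caddy, for the white-ringed objective. Outside diameter 56 mm, inside 50 mm; floor 4 mm, lip 10 mm above its origin (centre of its underside, 5 mm above the desk; z up). A flat green slide tray, 170 x 190 mm, 11 mm tall, fixed, lies on the other side of the desk from the caddy.
- lens_green: Look-alike that does not belong: microscope objective with a green ring, loose and upright among the others, 52 mm tall, 32 mm in diameter. There is no green cup. Origin: centre of its underside; z up. The four objectives and two look-alikes stand in a loose group, at least 60 mm from centre to centre.
- eyepiece: Look-alike that does not belong: black microscope eyepiece without colour ring, loose and upright among the others, 48 mm tall; steel tube 23 mm in diameter up to 18 mm, black barrel 32 mm in diameter above, glass lens on top. Origin: centre of its underside; z up.
Things that resemble listed ones, but are neither listed nor needed, are in the scene too. There is more than one size of the lens_red; the one meant has the size given above.

How it is judged:
By the outcome, as a careful person would: the job done as asked, in the order asked, and still so for the second after the job is handed in, with the robot touching nothing.
It also fails if it takes over 90 s, if anything falls off the work surface, if the arm or the gripper's body presses on something with over 40 N, if the wrist force passes 120 N, or if a joint passes its speed limit or range.

### The arm

A 7-joint arm with a two-finger parallel gripper is mounted at the origin on the work surface. World frame = base frame: x ahead of the robot, y to its left, z up, the work surface at z = 0. Lengths are in m, angles in rad, forces in N, time in s.
With the tool pointing down it reaches from about 0.425 to 1.025 m from the base axis. Payload 3.6 kg.
Tool frame: the origin (TCP) lies between the finger pads; the fingertips stand 11 mm ahead of it and the grasp point (between the pads) lies 8 mm behind it; z points along the fingers, y is the line along which they close (so a half turn about z gives the same grasp; the last joint's range is limited). The gripper opens to 85 mm and grips with 20 to 120 N. Pads are 22 mm wide; open, the fingers measure 114 mm over their backs; the gripper's body (76 mm by 85 mm) begins 54 mm behind the grasp point. The pads swing forward as they close: fully open they stand 13 mm farther back than shut.
Start: joints at [1.238, 0.591, 0.048, 1.609, -0.033, 0.943, -0.034], TCP at [0.171, -0.704, 0.242] pointing down, gripper open.
Joint ranges: [-2.69, 2.69], [-0.47, 2.24], [-1.27, 1.36], [0.19, 2.51], [-1.53, 4.68], [0.08, 2.07], [-3.09, 3.09]. Speed limits (rad/s): [2.57, 2.57, 3.14, 3.14, 3.14, 3.14, 3.14].

### API

Orientations are given as a rotation vector (axis times angle).
In Python, from station import bot, grab_frame, camera_params gives the robot as it stands.
- The arm moves only by the tool move_arm, never from a script. Its argument "steps" is a list that holds one entry, the list of rows, each a list of 7 numbers: the shift along the tool's x, y, z in a scale on which 1.0 is 80 cm, then the turn, a rotation vector about the tool's x, y, z in fractions of the full range, 1 being 90 degrees, then the finger opening in cm, from 0 to 8.54. A call has exactly 5 rows; each row is the pose to reach, as a shift and turn from the pose commanded when the call began, along the tool's axes at that moment; what a row does not reach only later rows make up. A row lasts 1/8 s, in which the tool goes at most 62.5 mm and 10.7 degrees, less where a joint would pass 70% of its speed; a pose out of reach is approached as far as the arm can. Shift and turn numbers lie between -1 and 1, and a call with a number outside is refused. A call with a gripper value outside its range is refused whole. The fingers move at their own pace and stop on an object; the grip force is fixed at half the most. Time passes only in rows, so rows that repeat a pose let the fingers close, or fill a call up. It gives the time, the measured TCP pose, the force, the opening and the grip force at its end, in the units of the state.
- bot.sense(): the state, without advancing time (a new reading comes with each control period).
- grab_frame(name): name is "scene" or "top" or "wrist"; returns the picture (480x640x3 uint8, red, green, blue); there is no depth.
- camera_params(name): a dict with "fx", "fy", "cx", "cy" (pixels), "distortion" ([k1, k2, p1, p2, k3] as OpenCV has them; the pictures are not rectified), "R" (3x3) and "t" (3): a world point X has camera coordinates R X + t. Camera axes: x right, y down, z forward; pixel columns grow to the right and rows downward; lengths in m; the calibration is good to about 2 mm. A picture is of the moment at which its call begins: read the wrist's pose just before it. camera_params takes no time and is no camera call; for the wrist camera it gives the pose at the moment of the call.
- bot.sign_off(): hands the job in; it is judged then, once.
The state is a dict: "time": time; "joint_pos": joint angles; "dq": joint speeds; "tau": joint torques, N m; "ee_pos": TCP position; "ee_rot": TCP orientation; "contact_force": force on the tool from outside, world axes, zero at the start; "wrist_torque": the same for the moment, N m; "finger_gap": finger opening in m; "finger_force": force on a finger pad.
Only numpy, scipy, OpenCV 4.12 (cv2) and the standard library are available. Lean on these libraries where they do the work, as an engineer would, in place of code of your own. Each camera call takes 0.05 s, during which the arm holds its last target. There are 200 camera calls.

## Working session

There is one attempt and no reset: what is moved stays moved. The work goes in short steps, Python scripts to look and compute and a tool call to move; the robot and the scene stay as the last step left them, time stands still between calls to the robot, and variables do not carry over. Pictures are saved under pics/ and viewed, at most 14 in all, crops included, and the job is handed in when it is done.

Besides the shell and the picture viewer there is one more tool, called after ">>>" by a JSON object that holds its "name" and its "arguments". move_arm: Moves the arm, as the interface text tells. Its arguments: {"type":"object","properties":{"steps":{"type":"array"}},"required":["steps"]}

```bash
ls; mkdir -p pics; python3 - <<'E'
from station import bot, grab_frame, camera_params
import cv2
print(bot.sense())
for n in ["scene","top"]:
    f=grab_frame(n); cv2.imwrite(f"pics/{n}0.png",f[:,:,::-1]); p=camera_params(n); print(n,p)
E
```

```text
pics
{'time': 0.0, 'joint_pos': array([ 1.23849701,  0.59211644,  0.04826703,  1.6098936 , -0.03327473,
        0.94268016, -0.0337135 ]), 'dq': array([-2.16364279e-03,  1.29494311e-03, -5.49050540e-04, -3.82063703e-05,
       -5.90128793e-04,  1.83424531e-03,  1.90432603e-05]), 'tau': array([ 9.41380563e-05, -5.48686266e+01,  1.54658452e+00, -1.98120439e+01,
        9.34848940e-03,  8.70375166e-03, -9.37993320e-06]), 'ee_pos': array([ 0.17131068, -0.70360954,  0.24111531]), 'ee_rot': array([-3.11696339e+00, -3.74112612e-01,  6.33551952e-04]), 'contact_force': array([-0.3147921 , -0.21712338, -0.95391054]), 'wrist_torque': array([-0.01611502,  0.0001874 ,  0.01989555]), 'finger_force': 0.0, 'finger_gap': 0.08534895383022209}
scene {'fx': 448.1770587174671, 'fy': 448.1770587174671, 'cx': 316.9685063897294, 'cy': 236.32707158946525, 'distortion': array([-0.02299915,  0.        ,  0.        ,  0.        ,  0.        ]), 'R': array([[-0.38827366,  0.92119943, -0.02520267],
       [ 0.46645589,  0.17287195, -0.86748729],
       [-0.79477196, -0.3485784 , -0.49682052]]), 't': array([ 0.20048506, -0.19362806,  1.20891613])}
top {'fx': 462.8512838795616, 'fy': 462.8512838795616, 'cx': 323.0076301318628, 'cy': 238.8514675086093, 'distortion': array([-0.11006212,  0.        ,  0.        ,  0.        ,  0.        ]), 'R': array([[-0.01886987, -0.99938223,  0.02964952],
       [-0.98747828,  0.01398328, -0.15713407],
       [ 0.1566224 , -0.03224336, -0.9871321 ]]), 't': array([0.00145608, 0.53747041, 0.96034352])}
```

View pics/top0.png

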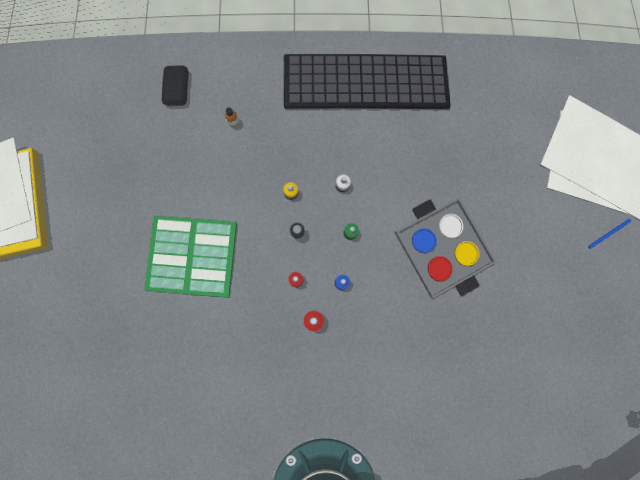

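View pics/scene0.png

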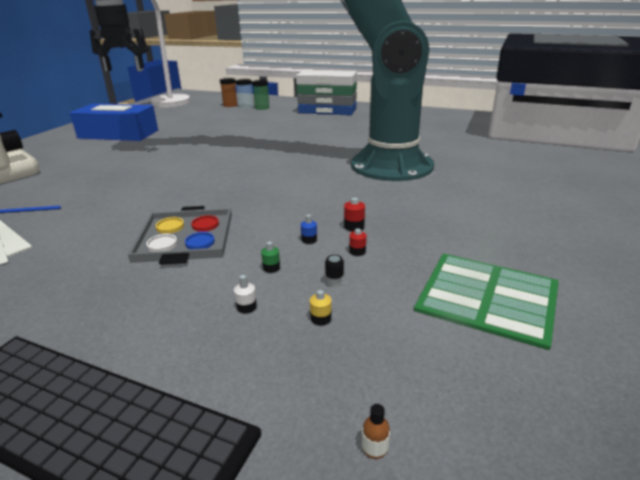

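The top view shows small lenses: yellow (291,190), white (343,183), eyepiece (297,230), green (351,231), red (296,280), blue (342,283), and a bigger red (314,321). The cups are blue (424,241), white (451,226), yellow (467,254) and red (440,269).

Red candidates are (296,280), the size of the others, and (314,321), clearly bigger. I'll measure them in both views to choose.

```bash
cat > h.py <<'E'
import cv2, numpy as np
from station import bot, grab_frame, camera_params
from scipy.spatial.transform import Rotation as Rot
def ray(p,uv):
    K=np.array([[p['fx'],0,p['cx']],[0,p['fy'],p['cy']],[0,0,1]])
    x=cv2.undistortPoints(np.array([[uv]],float),K,np.array(p['distortion']))[0,0]
    d=p['R'].T@np.array([x[0],x[1],1]); return -p['R'].T@p['t'], d/np.linalg.norm(d)
def plane(p,uv,z):
    o,d=ray(p,uv); return o+d*(z-o[2])/d[2]
def tri(p1,a,p2,b):
    o1,d1=ray(p1,a);o2,d2=ray(p2,b)
    s=np.linalg.lstsq(np.c_[d1,-d2],o2-o1,rcond=None)[0]
    A=o1+s[0]*d1;B=o2+s[1]*d2; return (A+B)/2, np.linalg.norm(A-B)
HUE={'red':[(0,8),(172,180)],'yellow':[(20,32)],'blue':[(108,128)],'green':[(50,80)]}
def blobs(f,c,amin=25,s=120,v=60):
    h=cv2.cvtColor(f,cv2.COLOR_RGB2HSV)
    if c=='white': m=cv2.inRange(h,(0,0,185),(180,40,255))
    else:
        m=0
        for a,b in HUE[c]: m=m|cv2.inRange(h,(a,s,v),(b,255,255))
    n,l,st,ce=cv2.connectedComponentsWithStats(m)
    return [(ce[i].round(1),st[i]) for i in range(1,n) if st[i][4]>=amin]
def go(x,y,z,yaw=None):
    """shift (cm) and turn (deg) in tool axes to reach TCP x,y,z pointing down, finger line at world angle yaw (deg)"""
    s=bot.sense(); R=Rot.from_rotvec(s['ee_rot']); d=R.inv().apply(np.array([x,y,z])-s['ee_pos'])*100
    yv=R.apply([0,1,0])
    cur=np.degrees(np.arctan2(yv[1],yv[0])); yaw=cur if yaw is None else yaw
    yaw=cur+(yaw-cur+90)%180-90
    a=np.radians(yaw); Y=np.array([np.cos(a),np.sin(a),0]); Z=np.array([0,0,-1.]); X=np.cross(Y,Z)
    t=(R.inv()*Rot.from_matrix(np.c_[X,Y,Z])).as_rotvec(degrees=True)
    print('shift',d.round(2),'turn',t.round(1),'curyaw',cur.round(1),'q7',s['joint_pos'][6].round(2),'gap',round(s['finger_gap'],4),'t',s['time'])
E
python3 - <<'E'
from h import *
pics={n:cv2.imread(f'pics/{n}0.png')[:,:,::-1].copy() for n in('top','scene')}
for n in pics:
    for c in ['red','yellow','blue','green','white']:
        for ce,st in blobs(pics[n],c): 
            if st[4]<3000 and 200<ce[0]<500 or n=='scene' and ce[0]<450: print(n,c,ce,st[2:])
E
```

```text
top red [439.7 268.2] [ 24  25 477]
top red [295.5 279. ] [ 14  15 133]
top red [313.3 320.5] [ 20  20 263]
top yellow [290.5 190.2] [ 14  15 149]
top yellow [466.5 253.2] [ 24  25 475]
top blue [424.  240.1] [ 25  25 481]
top blue [341.8 281.9] [ 15  15 144]
top green [350.8 230.8] [ 14  14 116]
top white [255.8   6.2] [ 72  14 879]
top white [333.    5.8] [ 71  13 755]
top white [402.5   6.5] [ 71  14 818]
top white [476.8   7.5] [ 69  18 848]
top white [395.5  21.1] [ 44  16 326]
top white [245.6  21.4] [ 43  15 379]
top white [342.6 180.9] [ 13  13 103]
top white [450.6 225.7] [ 23  22 397]
top white [211.7 239.5] [ 34  12 324]
top white [208.  274.3] [ 35  12 332]
top white [356.1 458.4] [ 9 10 42]
top white [290.7 460.2] [ 9 10 41]
scene red [354.1 211.6] [ 21  20 352]
scene red [204.7 222.8] [ 26  16 342]
scene red [357.3 240.1] [ 16  18 237]
scene yellow [169.4 224.7] [ 27  16 353]
scene yellow [320.3 306.3] [ 21  23 387]
scene blue [58.  74.7] [  158   141 14443]
scene blue [130.2   5.2] [ 14  12 137]
scene blue [147.1   4.7] [12 10 91]
scene blue [135.5  74.2] [  59   56 23
[... 212 characters left out ...]
2 240.3] [ 29  17 400]
scene green [270.1 256.5] [ 16  17 213]
scene green [429.8 291.7] [ 32  60 411]
scene white [204.4  65. ] [ 103   43 2153]
scene white [319.7  72. ] [ 84   9 397]
scene white [364.3  72.8] [13  3 31]
scene white [458.4  77.8] [ 70   6 171]
scene white [284.9  85.9] [ 22  18 223]
scene white [363.   91.3] [ 11  18 191]
scene white [448.3  97.5] [ 60  21 837]
scene white [175.1  97.5] [ 28   8 145]
scene white [112.2 107.2] [ 35   5 109]
scene white [ 20.4 159.3] [ 25  18 199]
scene white [  9.6 242.2] [ 30  42 636]
scene white [161.4 242.3] [ 29  13 246]
scene white [465.3 271.9] [ 48  17 345]
scene white [244. 290.] [ 20  12 152]
scene white [454.5 297.9] [ 52  21 446]
```

```bash
python3 - <<'E'
from h import *
T=camera_params('top');S=camera_params('scene')
P={'red':((295.5,279),(357.3,240.1)),'bigred':((313.3,320.5),(354.1,211.6)),'yellow':((290.5,190.2),(320.3,306.3)),'blue':((341.8,281.9),(308.5,228.7)),'green':((350.8,230.8),(270.1,256.5)),'white':((342.6,180.9),(244,290)),
'wred':((439.7,268.2),(204.7,222.8)),'wyel':((466.5,253.2),(169.4,224.7)),'wblue':((424,240.1),(199.2,240.3)),'wwhite':((450.6,225.7),(161.4,242.3))}
for k,(a,b) in P.items():
    X,e=tri(T,a,S,b); o,_=ray(T,a); print(k,X.round(4),'err',e.round(4),'plane',plane(T,a,.012 if k[0]=='w' and k!='white' else .033)[:2].round(4),'mm/px',(1000*np.linalg.norm(X-o)/T['fx']).round(2))
print('eyepiece',plane(T,(297,230),.045).round(3))
f=cv2.imread('pics/top0.png')[255:345,260:380]
cv2.imwrite('pics/crop0.png',cv2.resize(f,None,fx=5,fy=5,interpolation=cv2.INTER_CUBIC))
E
```

```text
red [0.4528 0.0537 0.023 ] err 0.0003 plane [0.4521 0.0533] mm/px 2.19
bigred [0.3627 0.0166 0.0323] err 0.0007 plane [0.3629 0.0163] mm/px 2.16
yellow [0.6524 0.0631 0.0218] err 0.0003 plane [0.6495 0.0625] mm/px 2.26
blue [ 0.4448 -0.0472  0.0234] err 0.0001 plane [ 0.4442 -0.0466] mm/px 2.19
green [ 0.5579 -0.0703  0.0223] err 0.0001 plane [ 0.556  -0.0692] mm/px 2.23
white [ 0.67   -0.0543  0.0323] err 0.0004 plane [ 0.6697 -0.0541] mm/px 2.26
wred [ 0.4721 -0.27    0.009 ] err 0.0002 plane [ 0.4719 -0.2692] mm/px 2.31
wyel [ 0.5049 -0.3342  0.0093] err 0.0003 plane [ 0.5047 -0.3334] mm/px 2.36
wblue [ 0.5365 -0.2372  0.0092] err 0.0002 plane [ 0.5362 -0.2366] mm/px 2.31
wwhite [ 0.569  -0.3012  0.0095] err 0.0002 plane [ 0.5685 -0.3003] mm/px 2.36
eyepiece [0.557 0.049 0.045]
```

View pics/crop0.png

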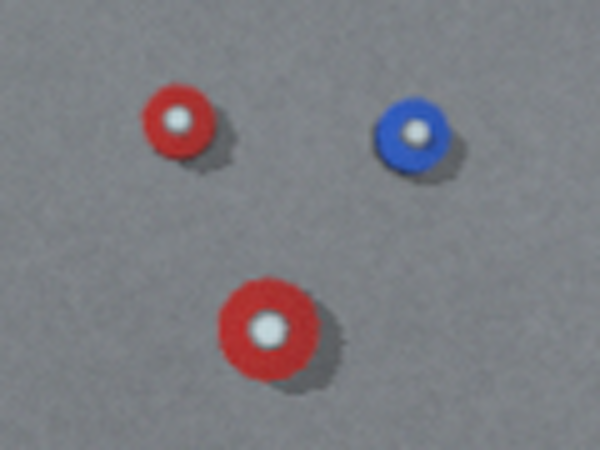

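Looking closely, the red at (296,280) is 14 px, about 31 mm across, so it is the right one. The lower red at (314,321) is about 43 mm, too big. The cup spacing (72 mm) and cup heights (9 mm) check out. Next I'll go to red through a waypoint over the caddy.

```bash
python3 - <<'E'
from h import *
go(.50,-.28,.22); go(.452,.053,.22); go(.452,.053,.15)
E
```

```text
shift [ 41.96 -33.39   2.19] turn [-0.1  0.   0. ] curyaw -76.3 q7 -0.03 gap 0.0852 t 0.1
shift [ 45.18 -66.88   2.26] turn [-0.1  0.   0. ] curyaw -76.3 q7 -0.03 gap 0.0852 t 0.1
shift [ 45.18 -66.86   9.26] turn [-0.1  0.   0. ] curyaw -76.3 q7 -0.03 gap 0.0852 t 0.1
```

Units first: shifts go in shares of 80 cm and turns go in shares of 90 degrees. So 22.5 cm / 80 = 0.2813, -18 cm / 80 = -0.225.

>>> {"name": "move_arm", "arguments": {"steps": [[[0.0563,-0.045,0.0025,0,0,0,8.5],[0.1125,-0.09,0.0063,0,0,0,8.5],[0.1688,-0.135,0.01,0,0,0,8.5],[0.225,-0.18,0.0138,0,0,0,8.5],[0.2813,-0.225,0.0175,0,0,0,8.5]]]}}

```text
time: 0.72
ee_pos: [0.3484, -0.4745, 0.228]
ee_rot: [-3.119, -0.374, 0.0]
contact_force: [0.3, -0.9, 0.9]
finger_gap: 0.0847
finger_force: 0.0
```

To row units: 19 cm / 80 = 0.2375, -18.5 cm / 80 = -0.2313.

>>> {"name": "move_arm", "arguments": {"steps": [[[0.0563,-0.045,0.0025,0,0,0,8.5],[0.1125,-0.09,0.005,0,0,0,8.5],[0.1688,-0.135,0.0075,0,0,0,8.5],[0.2125,-0.18,0.01,0,0,0,8.5],[0.2375,-0.2313,0.0113,0,0,0,8.5]]]}}

```text
time: 1.35
ee_pos: [0.4902, -0.2496, 0.219]
ee_rot: [-3.119, -0.377, -0.001]
contact_force: [1.1, 0.3, -0.7]
finger_gap: 0.0849
finger_force: 0.0
```

```bash
python3 - <<'E'
from h import *
print(bot.sense()['ee_pos'],bot.sense()['joint_pos'])
go(.452,.053,.15)
E
```

```text
[ 0.49015716 -0.24955271  0.21902707] [ 0.39263318  0.40258926 -0.00497771  2.0265999   0.00218993  0.71161508
 -0.94379754]
shift [  3.5  -30.29   6.9 ] turn [ 0.  -0.1  0. ] curyaw -76.2 q7 -0.94 gap 0.0849 t 1.35
```

To row units: -30 cm / 80 = -0.375, 6.9 cm / 80 = 0.0863.

>>> {"name": "move_arm", "arguments": {"steps": [[[0.0088,-0.075,0.0125,0,0,0,8.5],[0.0175,-0.15,0.025,0,0,0,8.5],[0.0263,-0.225,0.0438,0,0,0,8.5],[0.035,-0.3,0.0625,0,0,0,8.5],[0.0438,-0.375,0.0863,0,0,0,8.5]]]}}

```text
time: 1.98
ee_pos: [0.4514, 0.0492, 0.1503]
ee_rot: [-3.119, -0.374, -0.002]
contact_force: [0.9, -0.2, -0.4]
finger_gap: 0.0848
finger_force: 0.0
```

>>> {"name": "move_arm", "arguments": {"steps": [[[0,0,0,0,0,0,8.5],[0,0,0,0,0,0,8.5],[0,0,0,0,0,0,8.5],[0,0,0,0,0,0,8.5],[0,0,0,0,0,0,8.5]]]}}

```text
time: 2.6
ee_pos: [0.4517, 0.0463, 0.1507]
ee_rot: [3.119, 0.371, 0.001]
contact_force: [-0.2, 0.7, 0.3]
finger_gap: 0.0852
finger_force: 0.0
```

```bash
cat > w.py <<'E'
from h import *
import sys
def wrist(name,cols=('red','yellow','blue','green','white'),amin=300,save=True):
    p=camera_params('wrist'); f=grab_frame('wrist')
    if save: cv2.imwrite(f'pics/{name}.png',f[:,:,::-1])
    for c in cols:
        for ce,st in blobs(f,c,amin): print(c,ce,st,'z36',plane(p,ce,.036).round(4))
    return p,f
E
python3 - <<'E'
from w import *
go(.452,.053,.15)
p,f=wrist('w0',('red','blue'))
print((-p['R'].T@p['t']).round(3))
E
```

```text
shift [ 0.18 -0.64  0.07] turn [ 0. -0.  0.] curyaw -76.4 q7 -1.56 gap 0.0852 t 2.6
red [314.4 230.8] [ 292  208   45   49 1479] z36 [0.4574 0.055  0.036 ]
red [334.2 348.7] [ 307  319   56   65 2535] z36 [0.3669 0.0181 0.036 ]
blue [441.  268.5] [ 419  247   49   49 1414] z36 [ 0.4511 -0.0405  0.036 ]
[0.533 0.066 0.281]
```

View pics/w0.png

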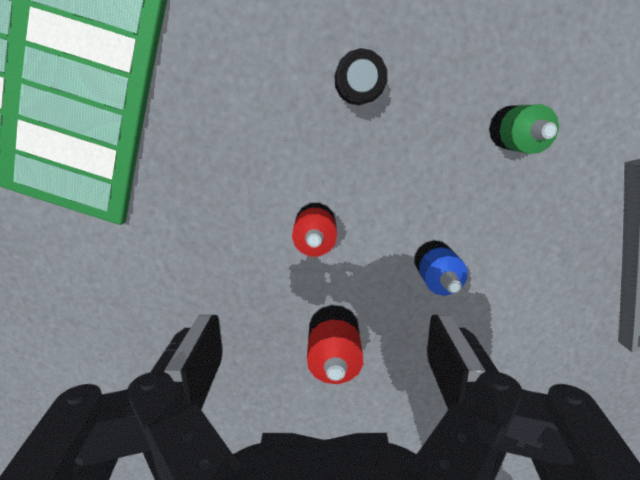

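The wrist view shows the small red at (314,231) with its nose at (314,240), the big red at (334,349), and blue with its nose at (455,287). I'll triangulate the noses.

```bash
python3 - <<'E'
from h import *
T=camera_params('top');W=camera_params('wrist')
for a,b in (((295.6,278.8),(314,240)),((343.2,281.2),(455,287))): print(tri(T,a,W,b))
go(.452,.054,.022)
E
```

```text
(array([0.45195397, 0.05353298, 0.03934598]), np.float64(0.0013829741414052468))
(array([ 0.44465686, -0.0485037 ,  0.04975006]), np.float64(0.00029709616572882075))
shift [ 0.2  -0.72 12.87] turn [ 0. -0.  0.] curyaw -76.4 q7 -1.56 gap 0.085 t 2.65
```

To row units: 12.7 cm / 80 = 0.1588, 10.5 cm / 80 = 0.1313.

>>> {"name": "move_arm", "arguments": {"steps": [[[0.0025,-0.0088,0.0375,0,0,0,8.5],[0.0025,-0.0088,0.0875,0,0,0,8.5],[0.0025,-0.0088,0.1313,0,0,0,8.5],[0.0025,-0.0088,0.1588,0,0,0,8.5],[0.0025,-0.0088,0.1588,0,0,0,8.5]]]}}

```text
time: 3.28
ee_pos: [0.451, 0.0543, 0.0223]
ee_rot: [3.119, 0.374, -0.005]
contact_force: [-0.4, -0.1, -0.0]
finger_gap: 0.0849
finger_force: 0.0
```

>>> {"name": "move_arm", "arguments": {"steps": [[[0,0,0,0,0,0,4],[0,0,0,0,0,0,2],[0,0,0,0,0,0,2],[0,0,0,0,0,0,2],[0,0,0,0,0,0,2]]]}}

```text
time: 3.9
ee_pos: [0.4524, 0.0547, 0.0247]
ee_rot: [-3.119, -0.374, -0.003]
contact_force: [-1.7, -1.0, 8.4]
finger_gap: 0.03
finger_force: 58.6
```

```bash
python3 - <<'E'
from w import *
go(.472,-.270,.12)
p,f=wrist('w1',('red',))
E
```

```text
shift [-5.75 32.01 -9.54] turn [ 0.  -0.1  0. ] curyaw -76.3 q7 -1.6 gap 0.03 t 3.9
red [324.2 328. ] [ 284  286   81   92 5065] z36 [0.4609 0.0571 0.036 ]
```

View pics/w1.png

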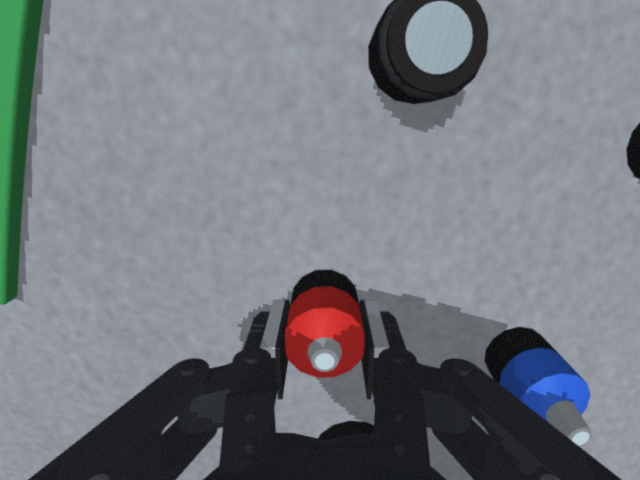

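Red is held, with its nose at (324,358) between the pads. Lift and carry.

To row units: 18 cm / 80 = 0.225, 12 cm / 80 = 0.15.

>>> {"name": "move_arm", "arguments": {"steps": [[[0,0,-0.05,0,0,0,2],[0,0,-0.1125,0,0,0,2],[-0.0125,0.075,-0.12,0,0,0,2],[-0.0263,0.15,-0.12,0,0,0,2],[-0.04,0.225,-0.12,0,0,0,2]]]}}

```text
time: 4.58
ee_pos: [0.4635, -0.1294, 0.1204]
ee_rot: [3.119, 0.376, 0.003]
contact_force: [0.9, -0.2, -1.2]
finger_gap: 0.0302
finger_force: 59.8
```

To row units: 14 cm / 80 = 0.175, 10 cm / 80 = 0.125.

>>> {"name": "move_arm", "arguments": {"steps": [[[-0.0113,0.0625,0,0,0,0,2],[-0.0225,0.125,0,0,0,0,2],[-0.0313,0.175,0,0,0,0,2],[-0.0313,0.175,0,0,0,0,2],[-0.0313,0.175,0,0,0,0,2]]]}}

```text
time: 5.2
ee_pos: [0.4716, -0.2689, 0.1196]
ee_rot: [-3.118, -0.374, 0.001]
contact_force: [-0.5, 0.7, -0.5]
finger_gap: 0.0299
finger_force: 59.8
```

```bash
python3 - <<'E'
from w import *
go(.472,-.270,.035)
p,f=wrist('w2',('red','yellow','blue'))
E
```

```text
shift [0.02 0.12 8.46] turn [-0.1  0.   0. ] curyaw -76.3 q7 -1.0 gap 0.0299 t 5.2
red [325.2 238.1] [ 285  200   82   75 4806] z36 [ 0.4838 -0.2662  0.036 ]
red [324.2 327.8] [ 285  286   80   91 5059] z36 [ 0.4222 -0.2805  0.036 ]
yellow [429.2 216.3] [ 388  176   84   82 5376] z36 [ 0.512  -0.3236  0.036 ]
blue [298.3 134.1] [ 254   88   90   93 6460] z36 [ 0.5398 -0.237   0.036 ]
blue [  8.6 210.3] [  0 186  22  48 758] z36 [ 0.4546 -0.0693  0.036 ]
```

View pics/w2.png

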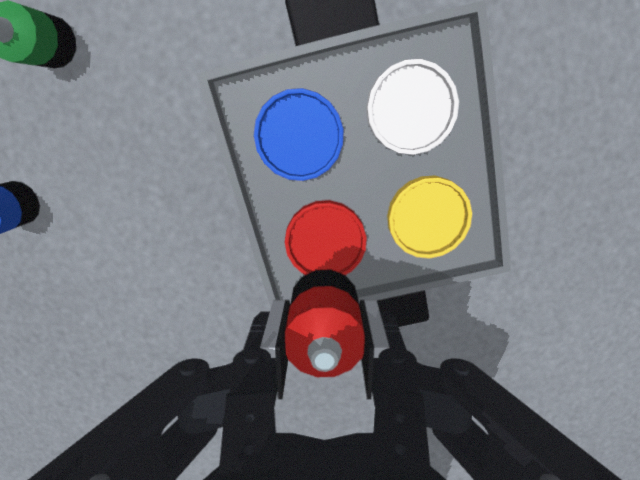

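The wrist view shows the cups: red (326,240) with the held lens in front of it, yellow (430,217), blue (299,134), white (413,107).

```bash
python3 - <<'E'
from h import *
W=camera_params('wrist');T=camera_params('top')
for n,a,b in (('y',(430,217),(466.5,253.2)),('b',(299,134.5),(424,240.1)),('w',(413,107),(450.6,225.7))): print(n,plane(W,a,.012).round(4),tri(W,a,T,b)[0].round(4))
E
```

```text
y [ 0.5074 -0.3317  0.012 ] [ 0.5057 -0.3355  0.0036]
b [ 0.5382 -0.2352  0.012 ] [ 0.5372 -0.2359  0.012 ]
w [ 0.571  -0.2991  0.012 ] [ 0.5707 -0.3016  0.0049]
```

To row units: 8.4 cm / 80 = 0.105, 7.6 cm / 80 = 0.095.

>>> {"name": "move_arm", "arguments": {"steps": [[[0,0.0013,0.0375,0,0,0,2],[0,0.0013,0.075,0,0,0,2],[0,0.0013,0.095,0,0,0,2],[0,0.0013,0.105,0,0,0,2],[0,0.0013,0.105,0,0,0,2]]]}}

```text
time: 5.88
ee_pos: [0.4725, -0.2703, 0.0355]
ee_rot: [-3.119, -0.375, 0.0]
contact_force: [-0.1, 0.4, -0.2]
finger_gap: 0.0297
finger_force: 59.8
```

To row units: 0.15 cm / 80 = 0.0019, 0.1 cm / 80 = 0.0013.

>>> {"name": "move_arm", "arguments": {"steps": [[[0,0,0.0013,0,0,0,2],[0,0,0.0019,0,0,0,2],[0,0,0.0019,0,0,0,3.8],[0,0,0.0019,0,0,0,5],[0,0,0.0019,0,0,0,5]]]}}

```text
time: 6.5
ee_pos: [0.4724, -0.2708, 0.0342]
ee_rot: [3.119, 0.374, 0.0]
contact_force: [-0.2, -1.0, 0.8]
finger_gap: 0.0502
finger_force: 0.0
```

To row units: -9 cm / 80 = -0.1125, -7 cm / 80 = -0.0875.

>>> {"name": "move_arm", "arguments": {"steps": [[[0,0,0,0,0,0,5],[0,0,-0.0188,0,0,0,5],[0,0,-0.05,0,0,0,5],[0,0,-0.0875,0,0,0,6],[0,0,-0.1125,0,0,0,8]]]}}

```text
time: 7.12
ee_pos: [0.4728, -0.271, 0.1263]
ee_rot: [3.118, 0.374, 0.003]
contact_force: [0.8, -0.3, 0.1]
finger_gap: 0.0762
finger_force: 0.0
```

```bash
python3 - <<'E'
from w import *
go(.6500,.0625,.12)
p,f=wrist('w3',('red','yellow'))
f=grab_frame('top'); cv2.imwrite('pics/top1.png',f[:,:,::-1]) 
cv2.imwrite('pics/w3.png',cv2.imread('pics/w3.png'))
E
```

```text
shift [ 25.1  -28.21   0.63] turn [ 0.1 -0.1  0. ] curyaw -76.3 q7 -1.0 gap 0.0762 t 7.125
red [321.2 238. ] [ 282  200   80   80 4328] z36 [ 0.4825 -0.2665  0.036 ]
yellow [422.7 215.1] [ 382  176   82   80 5096] z36 [ 0.5119 -0.324   0.036 ]
```

View pics/w3.png

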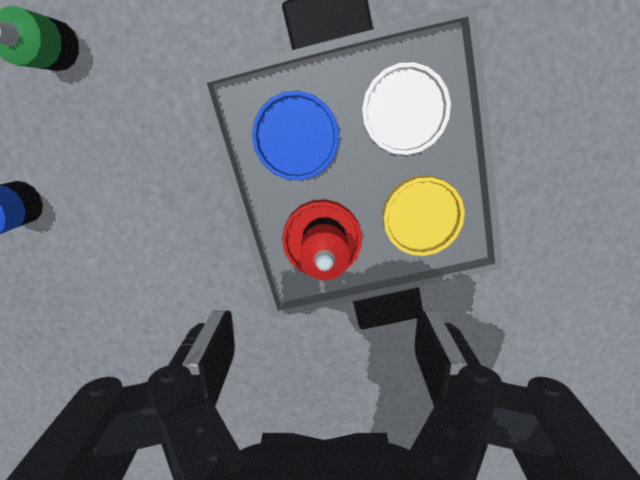

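Red stands upright in its cup, nose at (324,262). Now yellow.

To row units: -20.8 cm / 80 = -0.26, 18.5 cm / 80 = 0.2313.

>>> {"name": "move_arm", "arguments": {"steps": [[[0.0475,-0.0525,0,0,0,0,8.5],[0.095,-0.1063,0,0,0,0,8.5],[0.1425,-0.16,0,0,0,0,8.5],[0.19,-0.2138,0,0,0,0,8.5],[0.2313,-0.26,0,0,0,0,8.5]]]}}

```text
time: 7.85
ee_pos: [0.6033, -0.0224, 0.1235]
ee_rot: [-3.119, -0.376, 0.001]
contact_force: [0.8, -0.5, -0.5]
finger_gap: 0.085
finger_force: 0.0
```

To row units: -7.3 cm / 80 = -0.0913, 6.5 cm / 80 = 0.0813.

>>> {"name": "move_arm", "arguments": {"steps": [[[0.0375,-0.0413,0,0,0,0,8.5],[0.0688,-0.0775,0,0,0,0,8.5],[0.0813,-0.0913,0,0,0,0,8.5],[0.0813,-0.0913,0,0,0,0,8.5],[0.0813,-0.0913,0,0,0,0,8.5]]]}}

```text
time: 8.48
ee_pos: [0.6477, 0.0585, 0.1236]
ee_rot: [3.118, 0.37, -0.003]
contact_force: [-0.5, 0.2, 0.6]
finger_gap: 0.0853
finger_force: 0.0
```

```bash
python3 - <<'E'
from w import *
p,f=wrist('w4',('yellow','white'))
f2=cv2.imread('pics/top0.png')[:,:,::-1].copy()
T=camera_params('top')
# nose tip in top view: bright spot inside the ring's disc
for c,(u,v),z in (('yellow',(290.5,190.2),.05),('white',(342.6,180.9),.058)):
    g=cv2.cvtColor(f2,cv2.COLOR_RGB2HSV)[v.__int__()-9:int(v)+10,int(u)-9:int(u)+10]
    print(c); 
    if c=='yellow':
        m=(g[:,:,1]<90)&(g[:,:,2]>130); ys,xs=np.nonzero(m); k=np.hypot(xs-9,ys-9)<6; print(xs[k].mean()+int(u)-9,ys[k].mean()+int(v)-9,k.sum())
go(.6500,.0625,.023)
E
```

```text
yellow [318.4 238.4] [ 294  212   50   56 1829] z36 [0.6573 0.0648 0.036 ]
white [498.7 257.9] [ 478  238   48   46 1243] z36 [ 0.6715 -0.0509  0.036 ]
white [ 64.7 309.9] [  18  284   96   52 2317] z36 [0.5655 0.2236 0.036 ]
white [ 42.9 380.1] [  16  363   66   33 1058] z36 [0.498  0.2423 0.036 ]
yellow
289.7647058823529 187.41176470588235 17
white
shift [ 0.33 -0.35 10.08] turn [ 0.1  0.1 -0. ] curyaw -76.5 q7 -1.55 gap 0.0851 t 8.525
```

View pics/w4.png

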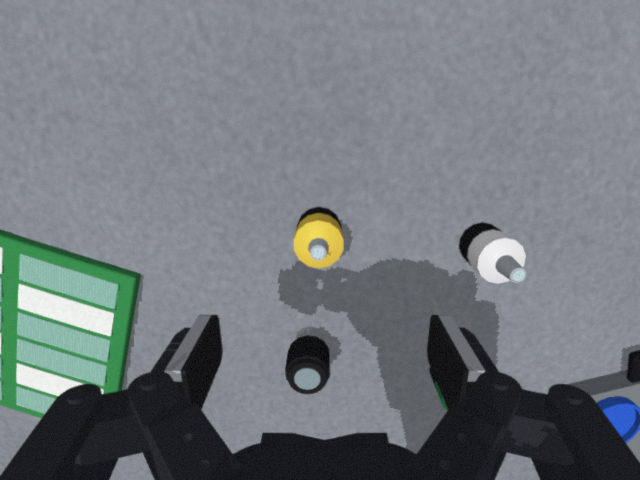

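Yellow's nose is at (318,252), the eyepiece is at (307,378), and white's nose is at (517,275).

```bash
python3 - <<'E'
from h import *
T=camera_params('top');W=camera_params('wrist')
print(tri(T,(290.2,188.4),W,(318,252)), plane(W,(318,252),.05), plane(W,(517,275),.058), plane(W,(318.4,242),.038))
E
```

```text
(array([0.65096891, 0.06308598, 0.04253053]), np.float64(0.0006109823673294343)) [0.65369372 0.06392654 0.05      ] [ 0.66985692 -0.05307042  0.058     ] [0.65572933 0.06433091 0.038     ]
```

To row units: 10 cm / 80 = 0.125, 8.5 cm / 80 = 0.1063.

>>> {"name": "move_arm", "arguments": {"steps": [[[0.0063,-0.005,0.0375,0,0,0,8.5],[0.0063,-0.005,0.075,0,0,0,8.5],[0.0063,-0.005,0.1063,0,0,0,8.5],[0.0063,-0.005,0.125,0,0,0,8.5],[0.0063,-0.005,0.125,0,0,0,8.5]]]}}

```text
time: 9.15
ee_pos: [0.6517, 0.0652, 0.0231]
ee_rot: [3.119, 0.372, -0.004]
contact_force: [0.3, 0.4, 0.2]
finger_gap: 0.0854
finger_force: 0.0
```

>>> {"name": "move_arm", "arguments": {"steps": [[[0,0,0,0,0,0,4],[0,0,0,0,0,0,2],[0,0,0,0,0,0,2],[0,0,0,0,0,0,2],[0,0,0,0,0,0,2]]]}}

```text
time: 9.78
ee_pos: [0.6535, 0.0666, 0.0252]
ee_rot: [3.119, 0.374, 0.003]
contact_force: [-0.3, -0.4, 5.8]
finger_gap: 0.0302
finger_force: 59.7
```

```bash
python3 - <<'E'
from h import *
go(.506,-.333,.14);go(.506,-.333,.023)
E
```

```text
shift [-23.77  35.34 -11.51] turn [ 0.  -0.1  0. ] curyaw -76.3 q7 -1.56 gap 0.0302 t 9.775
shift [-23.79  35.33   0.19] turn [ 0.  -0.1  0. ] curyaw -76.3 q7 -1.56 gap 0.0302 t 9.775
```

To row units: 13.4 cm / 80 = 0.1675, -11.5 cm / 80 = -0.1438.

>>> {"name": "move_arm", "arguments": {"steps": [[[0,0,-0.0625,0,0,0,2],[0,0,-0.125,0,0,0,2],[-0.0375,0.0563,-0.1438,0,0,0,2],[-0.075,0.1125,-0.1438,0,0,0,2],[-0.1125,0.1675,-0.1438,0,0,0,2]]]}}

```text
time: 10.4
ee_pos: [0.5963, -0.0864, 0.1395]
ee_rot: [3.119, 0.375, 0.001]
contact_force: [0.1, -0.6, -0.2]
finger_gap: 0.0299
finger_force: 59.6
```

To row units: 22 cm / 80 = 0.275, 17.8 cm / 80 = 0.2225.

>>> {"name": "move_arm", "arguments": {"steps": [[[-0.0375,0.0563,0,0,0,0,2],[-0.075,0.1125,0,0,0,0,2],[-0.1125,0.1675,0,0,0,0,2],[-0.15,0.2225,0,0,0,0,2],[-0.185,0.275,0,0,0,0,2]]]}}

```text
time: 11.02
ee_pos: [0.5041, -0.3354, 0.139]
ee_rot: [3.119, 0.374, -0.0]
contact_force: [-0.1, -0.6, -1.1]
finger_gap: 0.03
finger_force: 59.6
```

```bash
python3 - <<'E'
from h import *
go(.506,-.333,.035)
E
```

```text
shift [ 0.24 -0.19 10.4 ] turn [ 0.  0. -0.] curyaw -76.3 q7 -0.91 gap 0.03 t 11.025
```

To row units: 10.4 cm / 80 = 0.13, 9 cm / 80 = 0.1125.

>>> {"name": "move_arm", "arguments": {"steps": [[[0.0025,-0.0025,0.0375,0,0,0,2],[0.0025,-0.0025,0.075,0,0,0,2],[0.0025,-0.0025,0.1125,0,0,0,2],[0.0025,-0.0025,0.13,0,0,0,2],[0.0025,-0.0025,0.13,0,0,0,2]]]}}

```text
time: 11.65
ee_pos: [0.5067, -0.3312, 0.0348]
ee_rot: [-3.119, -0.375, 0.001]
contact_force: [-0.2, -0.2, -1.1]
finger_gap: 0.0303
finger_force: 61.1
```

To row units: 0.1 cm / 80 = 0.0013.

>>> {"name": "move_arm", "arguments": {"steps": [[[0,0,0.0013,0,0,0,2],[0,0,0.0013,0,0,0,2],[0,0,0.0013,0,0,0,3.8],[0,0,0.0013,0,0,0,5],[0,0,0.0013,0,0,0,5]]]}}

```text
time: 12.28
ee_pos: [0.5067, -0.3314, 0.0342]
ee_rot: [3.119, 0.374, 0.0]
contact_force: [-0.1, -0.0, -0.2]
finger_gap: 0.0499
finger_force: 0.0
```

To row units: -9 cm / 80 = -0.1125, -7 cm / 80 = -0.0875.

>>> {"name": "move_arm", "arguments": {"steps": [[[0,0,0,0,0,0,5],[0,0,-0.0188,0,0,0,5],[0,0,-0.05,0,0,0,5],[0,0,-0.0875,0,0,0,6],[0,0,-0.1125,0,0,0,8]]]}}

```text
time: 12.9
ee_pos: [0.5073, -0.3317, 0.1265]
ee_rot: [3.118, 0.374, 0.003]
contact_force: [0.8, -0.9, -0.4]
finger_gap: 0.076
finger_force: 0.0
```

```bash
python3 - <<'E'
from w import *
p,f=wrist('w5',('yellow','red'))
go(.445,-.048,.125);go(.445,-.048,.023)
E
```

```text
yellow [325.8 240.8] [ 286  203   80   80 4294] z36 [ 0.5158 -0.3305  0.036 ]
red [227.7 264.4] [ 190  226   78   80 4137] z36 [ 0.4851 -0.2725  0.036 ]
shift [  0.56 -29.14   0.24] turn [ 0.3 -0.3  0. ] curyaw -76.3 q7 -0.92 gap 0.0797 t 12.95
shift [  0.51 -29.19  10.44] turn [ 0.3 -0.3  0. ] curyaw -76.3 q7 -0.92 gap 0.0797 t 12.95
```

View pics/w5.png

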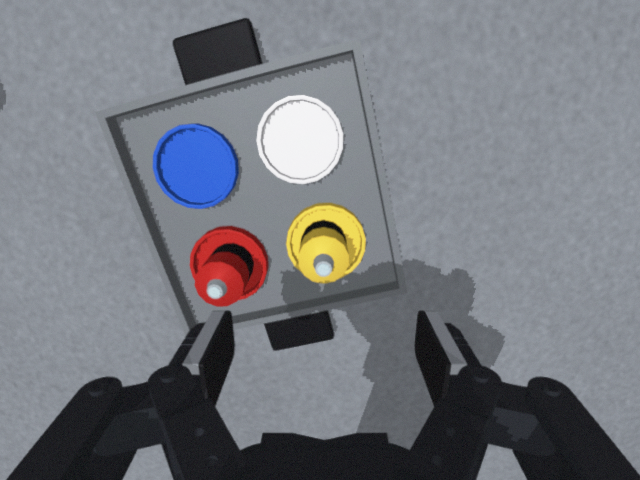

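Red (215,290) and yellow (324,267) both stand in their cups. Now blue.

To row units: -28.8 cm / 80 = -0.36, -24 cm / 80 = -0.3.

>>> {"name": "move_arm", "arguments": {"steps": [[[0.0013,-0.075,0,0,0,0,8.5],[0.0025,-0.15,0,0,0,0,8.5],[0.0038,-0.225,0,0,0,0,8.5],[0.005,-0.3,0,0,0,0,8.5],[0.0063,-0.36,0,0,0,0,8.5]]]}}

```text
time: 13.58
ee_pos: [0.4427, -0.048, 0.1244]
ee_rot: [-3.119, -0.377, -0.001]
contact_force: [0.9, 0.1, -0.4]
finger_gap: 0.0849
finger_force: 0.0
```

```bash
python3 - <<'E'
from w import *
p,f=wrist('w6',('blue',))
go(.445,-.048,.023)
E
```

```text
blue [612.8 176.8] [ 579  136   61   81 4080] z36 [ 0.5344 -0.2079  0.036 ]
blue [323.9 242.1] [ 300  217   49   55 1771] z36 [ 0.4507 -0.0454  0.036 ]
shift [ 0.26  0.78 10.12] turn [-0.3  0.1  0. ] curyaw -75.7 q7 -1.39 gap 0.0848 t 13.625
```

To row units: 10.1 cm / 80 = 0.1263, 8.5 cm / 80 = 0.1063.

>>> {"name": "move_arm", "arguments": {"steps": [[[0.0025,0.005,0.0375,0,0,0,8.5],[0.0025,0.0063,0.075,0,0,0,8.5],[0.0025,0.0063,0.1063,0,0,0,8.5],[0.0025,0.0063,0.1263,0,0,0,8.5],[0.0025,0.0063,0.1263,0,0,0,8.5]]]}}

```text
time: 14.25
ee_pos: [0.4462, -0.0548, 0.0223]
ee_rot: [-3.119, -0.374, 0.003]
contact_force: [-0.2, -0.1, 0.1]
finger_gap: 0.0852
finger_force: 0.0
```

>>> {"name": "move_arm", "arguments": {"steps": [[[0,0,0,0,0,0,4],[0,0,0,0,0,0,2],[0,0,0,0,0,0,2],[0,0,0,0,0,0,2],[0,0,0,0,0,0,2]]]}}

```text
time: 14.88
ee_pos: [0.4467, -0.0543, 0.0239]
ee_rot: [-3.119, -0.375, -0.002]
contact_force: [-0.8, 2.0, 7.9]
finger_gap: 0.0302
finger_force: 58.7
```

```bash
python3 - <<'E'
from h import *
go(.537,-.236,.14)
E
```

```text
shift [  4.48  19.79 -11.6 ] turn [-0.  -0.1 -0. ] curyaw -76.3 q7 -1.4 gap 0.0302 t 14.875
```

>>> {"name": "move_arm", "arguments": {"steps": [[[0,0,-0.0625,0,0,0,2],[0,0,-0.125,0,0,0,2],[0.0138,0.0625,-0.145,0,0,0,2],[0.0288,0.125,-0.145,0,0,0,2],[0.0425,0.1875,-0.145,0,0,0,2]]]}}

```text
time: 15.5
ee_pos: [0.5155, -0.1938, 0.1399]
ee_rot: [3.119, 0.375, 0.002]
contact_force: [1.4, 0.9, -0.5]
finger_gap: 0.0301
finger_force: 60.0
```

To row units: 4.8 cm / 80 = 0.06, 3.5 cm / 80 = 0.0438.

>>> {"name": "move_arm", "arguments": {"steps": [[[0.01,0.0438,0,0,0,0,2],[0.0138,0.06,0,0,0,0,2],[0.0138,0.06,0,0,0,0,2],[0.0138,0.06,0,0,0,0,2],[0.0138,0.06,0,0,0,0,2]]]}}

```text
time: 16.12
ee_pos: [0.5365, -0.2344, 0.139]
ee_rot: [-3.118, -0.378, 0.001]
contact_force: [0.1, 0.3, -1.4]
finger_gap: 0.03
finger_force: 60.0
```

```bash
python3 - <<'E'
from w import *
go(.537,-.236,.0345)
wrist('w7',('blue',))
E
```

```text
shift [ 0.02  0.18 10.45] turn [-0.1  0.   0. ] curyaw -76.2 q7 -1.08 gap 0.03 t 16.125
blue [327.1 233.1] [ 289  196   77   76 4452] z36 [ 0.546  -0.2336  0.036 ]
blue [324.2 327.2] [ 284  287   81   90 4902] z36 [ 0.4758 -0.2489  0.036 ]
```

To row units: 10.4 cm / 80 = 0.13, 9 cm / 80 = 0.1125.

>>> {"name": "move_arm", "arguments": {"steps": [[[0,0.0025,0.0375,0,0,0,2],[0,0.0025,0.075,0,0,0,2],[0,0.0025,0.1125,0,0,0,2],[0,0.0025,0.13,0,0,0,2],[0,0.0025,0.13,0,0,0,2]]]}}

```text
time: 16.8
ee_pos: [0.5375, -0.2379, 0.0347]
ee_rot: [-3.119, -0.375, 0.001]
contact_force: [0.1, 0.0, -0.5]
finger_gap: 0.0305
finger_force: 60.3
```

To row units: 0.1 cm / 80 = 0.0013.

>>> {"name": "move_arm", "arguments": {"steps": [[[0,0,0.0013,0,0,0,2],[0,0,0.0013,0,0,0,2],[0,0,0.0013,0,0,0,3.8],[0,0,0.0013,0,0,0,5],[0,0,0.0013,0,0,0,5]]]}}

```text
time: 17.42
ee_pos: [0.5377, -0.2385, 0.0343]
ee_rot: [3.119, 0.374, 0.001]
contact_force: [0.6, 0.5, 0.2]
finger_gap: 0.0501
finger_force: 0.0
```

To row units: -9 cm / 80 = -0.1125, -7 cm / 80 = -0.0875.

>>> {"name": "move_arm", "arguments": {"steps": [[[0,0,0,0,0,0,5],[0,0,-0.0188,0,0,0,5],[0,0,-0.05,0,0,0,5],[0,0,-0.0875,0,0,0,6],[0,0,-0.1125,0,0,0,8]]]}}

```text
time: 18.05
ee_pos: [0.5381, -0.2387, 0.1264]
ee_rot: [3.118, 0.374, 0.003]
contact_force: [0.4, -1.1, 0.0]
finger_gap: 0.0766
finger_force: 0.0
```

```bash
python3 - <<'E'
from w import *
p,f=wrist('w8',('yellow','red','blue'))
go(.670,-.0535,.126)
E
```

```text
yellow [437.9 301.3] [ 398  271   76   69 2800] z36 [ 0.5228 -0.3211  0.036 ]
red [342.8 329.3] [ 307  292   72   81 3695] z36 [ 0.4868 -0.2641  0.036 ]
blue [320.1 238.6] [ 281  201   80   81 4261] z36 [ 0.5473 -0.2335  0.036 ]
shift [ 17.07 -14.96   0.29] turn [ 0.2 -0.3  0. ] curyaw -76.3 q7 -1.08 gap 0.0801 t 18.1
```

View pics/w8.png

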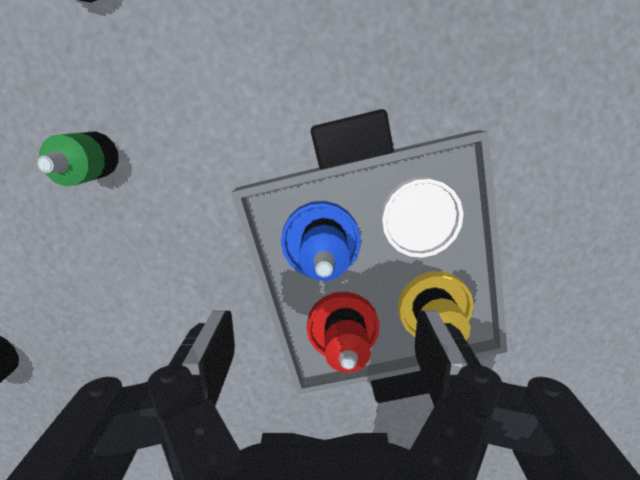

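Blue (324,268), red (348,358) and yellow (440,310) stand in their cups. The white cup at (423,217) is still empty. Now white.

To row units: 16.9 cm / 80 = 0.2113, -14.7 cm / 80 = -0.1838.

>>> {"name": "move_arm", "arguments": {"steps": [[[0.0538,-0.0463,0,0,0,0,8.5],[0.1075,-0.0925,0,0,0,0,8.5],[0.1613,-0.1388,0,0,0,0,8.5],[0.2113,-0.1838,0,0,0,0,8.5],[0.2113,-0.1838,0,0,0,0,8.5]]]}}

```text
time: 18.73
ee_pos: [0.6701, -0.0478, 0.1246]
ee_rot: [-3.113, -0.388, -0.007]
contact_force: [-0.6, 0.7, -0.2]
finger_gap: 0.0851
finger_force: 0.0
```

```bash
python3 - <<'E'
from w import *
p,f=wrist('w9',('white','green'))
go(.670,-.0535,.024)
E
```

```text
white [334.  255.8] [ 310  234   49   46 1494] z36 [ 0.6709 -0.0532  0.036 ]
green [  2.9 335.9] [   0  264    9  160 1058] z36 [0.5494 0.1657 0.036 ]
green [316.8 385.4] [ 296  365   42   46 1364] z36 [ 0.5698 -0.0669  0.036 ]
shift [ 0.14  0.22 10.02] turn [-0.1 -0.1 -0. ] curyaw -76.0 q7 -1.37 gap 0.0851 t 18.775
```

To row units: 10 cm / 80 = 0.125, 8.5 cm / 80 = 0.1063.

>>> {"name": "move_arm", "arguments": {"steps": [[[0.0013,0.0025,0.0375,0,0,0,8.5],[0.0013,0.0025,0.075,0,0,0,8.5],[0.0013,0.0025,0.1063,0,0,0,8.5],[0.0013,0.0025,0.125,0,0,0,8.5],[0.0013,0.0025,0.125,0,0,0,8.5]]]}}

```text
time: 19.4
ee_pos: [0.6671, -0.0586, 0.0231]
ee_rot: [3.119, 0.372, -0.004]
contact_force: [0.0, 0.5, 0.2]
finger_gap: 0.0851
finger_force: 0.0
```

>>> {"name": "move_arm", "arguments": {"steps": [[[0,0,0,0,0,0,4],[0,0,0,0,0,0,2],[0,0,0,0,0,0,2],[0,0,0,0,0,0,2],[0,0,0,0,0,0,2]]]}}

```text
time: 20.02
ee_pos: [0.6692, -0.057, 0.0252]
ee_rot: [3.119, 0.375, 0.003]
contact_force: [-0.9, 1.0, 5.7]
finger_gap: 0.0299
finger_force: 59.9
```

```bash
python3 - <<'E'
from h import *
go(.5695,-.301,.15)
E
```

```text
shift [-15.45  21.35 -12.5 ] turn [ 0.  -0.1  0. ] curyaw -76.3 q7 -1.38 gap 0.0299 t 20.025
```

To row units: -12.5 cm / 80 = -0.1563, 12.4 cm / 80 = 0.155.

>>> {"name": "move_arm", "arguments": {"steps": [[[0,0,-0.0625,0,0,0,2],[0,0,-0.125,0,0,0,2],[-0.0375,0.0513,-0.1563,0,0,0,2],[-0.075,0.1038,-0.1563,0,0,0,2],[-0.1125,0.155,-0.1563,0,0,0,2]]]}}

```text
time: 20.65
ee_pos: [0.6095, -0.2006, 0.1495]
ee_rot: [3.118, 0.375, 0.001]
contact_force: [0.6, -0.8, -1.4]
finger_gap: 0.0304
finger_force: 59.8
```

To row units: 9 cm / 80 = 0.1125, 7.6 cm / 80 = 0.095.

>>> {"name": "move_arm", "arguments": {"steps": [[[-0.0375,0.0513,0,0,0,0,2],[-0.0688,0.095,0,0,0,0,2],[-0.08,0.1125,0,0,0,0,2],[-0.08,0.1125,0,0,0,0,2],[-0.08,0.1125,0,0,0,0,2]]]}}

```text
time: 21.28
ee_pos: [0.5707, -0.2987, 0.1489]
ee_rot: [-3.117, -0.379, -0.001]
contact_force: [-0.3, -0.0, -1.6]
finger_gap: 0.03
finger_force: 59.8
```

```bash
python3 - <<'E'
from w import *
go(.5695,-.301,.0345)
wrist('w10',('white',))
E
```

```text
shift [-0.18  0.21 11.44] turn [-0.1 -0.1 -0. ] curyaw -76.1 q7 -0.99 gap 0.03 t 21.275
white [325.4 229.5] [ 290  197   74   69 3694] z36 [ 0.5796 -0.2968  0.036 ]
white [321.8 322.4] [ 287  305   72   35 1690] z36 [ 0.5079 -0.3119  0.036 ]
```

To row units: 11.4 cm / 80 = 0.1425, 9 cm / 80 = 0.1125.

>>> {"name": "move_arm", "arguments": {"steps": [[[-0.0013,0.0013,0.0375,0,0,0,2],[-0.0013,0.0013,0.075,0,0,0,2],[-0.0013,0.0013,0.1125,0,0,0,2],[-0.0013,0.0013,0.1425,0,0,0,2],[-0.0013,0.0013,0.1425,0,0,0,2]]]}}

```text
time: 21.95
ee_pos: [0.5698, -0.3002, 0.0341]
ee_rot: [-3.117, -0.379, 0.0]
contact_force: [0.0, 0.7, -1.8]
finger_gap: 0.03
finger_force: 62.8
```

To row units: 0.1 cm / 80 = 0.0013.

>>> {"name": "move_arm", "arguments": {"steps": [[[0,0,0.0013,0,0,0,2],[0,0,0.0013,0,0,0,2],[0,0,0.0013,0,0,0,3.8],[0,0,0.0013,0,0,0,5],[0,0,0.0013,0,0,0,5]]]}}

```text
time: 22.58
ee_pos: [0.5688, -0.303, 0.0343]
ee_rot: [3.119, 0.374, 0.001]
contact_force: [-0.0, 0.0, -0.3]
finger_gap: 0.0505
finger_force: 0.0
```

To row units: -14 cm / 80 = -0.175, -9 cm / 80 = -0.1125.

>>> {"name": "move_arm", "arguments": {"steps": [[[0,0,0,0,0,0,5],[0,0,-0.0188,0,0,0,5],[0,0,-0.0625,0,0,0,5],[0,0,-0.1125,0,0,0,5],[0,0,-0.175,0,0,0,5]]]}}

```text
time: 23.2
ee_pos: [0.5681, -0.3026, 0.1756]
ee_rot: [-3.119, -0.374, 0.001]
contact_force: [0.4, -0.3, 0.8]
finger_gap: 0.05
finger_force: 0.0
```

To row units: 20 cm / 80 = 0.25, 16 cm / 80 = 0.2.

>>> {"name": "move_arm", "arguments": {"steps": [[[0.05,0,-0.025,0,0,0,5],[0.1,0,-0.05,0,0,0,5],[0.15,0,-0.05,0,0,0,5],[0.2,0,-0.05,0,0,0,5],[0.25,0,-0.05,0,0,0,5]]]}}

```text
time: 23.82
ee_pos: [0.7641, -0.2552, 0.2154]
ee_rot: [3.119, 0.374, 0.001]
contact_force: [1.3, -0.6, -0.2]
finger_gap: 0.05
finger_force: 0.0
```

```bash
python3 - <<'E'
from h import *
for n in ('top','scene'):
    f=grab_frame(n); cv2.imwrite(f'pics/{n}2.png',f[:,:,::-1])
a=cv2.imread('pics/top2.png')[160:340,270:510];b=cv2.imread('pics/scene2.png')[180:340,120:380]
r=lambda i:cv2.resize(i,(600,int(i.shape[0]*600/i.shape[1])))
o=np.vstack([r(a),r(b)]); cv2.imwrite('pics/fin.png',cv2.resize(o,(400,int(o.shape[0]*400/600)))); print(o.shape)
E
```

```text
(819, 600, 3)
```

View pics/fin.png

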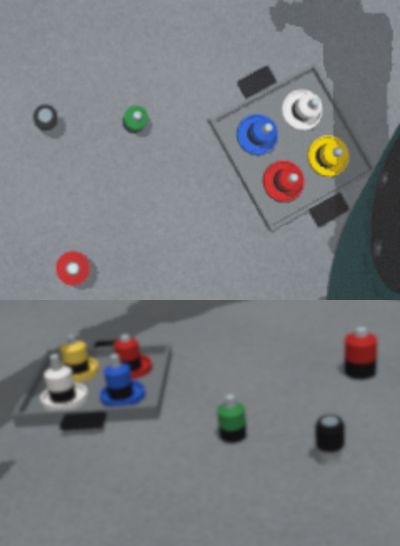

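All four objectives stand upright in their own cups: white (302,108), blue (258,133), yellow (328,155), red (284,180). Green, the eyepiece and the large red are untouched.

```bash
python3 -c "
from station import bot
print(bot.sign_off())"
```

```text
the job is handed in; nothing more can be done
None
```

The red, yellow, blue and white objectives stand upright in their matching cups, the green-ringed objective and the eyepiece were not touched, nothing fell over, and the job was handed in at about 24 s.

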